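# Light and photograph a mended pot

## Task

Take the record photograph of the mended pot using the fingertips only: switch on the key lamp (the larger LED panel) by pressing down the raised end of the rocker on its top, then the fill lamp (the smaller panel) in the same way, and with both lamps on press the shutter button on the camera and let it come up again. Press each one lightly. Do not lift, shift or knock the lamps, the camera, the pot with its scale bar or anything else on the table.

Things in the scene. Friction and masses are not known exactly. Their poses are not given: they have to be found in the camera images.
- key_lamp: larger LED panel lamp, loose, 1.5 kg, 195 mm tall: round foot 140 mm across, black panel 210 (y) x 140 high facing its +x. Behind the panel and level with its top is an aluminium driver housing 48 x 66 mm; on it, centred at x = -30, y = 0 mm, a black bezel 30 x 44 mm, 4 mm high, with a white rocker 22 (x) x 31 mm (y). Origin: centre of the foot's underside; z up
- key_switch (a joint): dished rocker switch on the key lamp: 0 rad = off (its +y end stands up), 0.40 rad = on (that end down, the other up). Stiff, no spring: pushed down at the press point it resists with about 3 N all the way, meets a firm stop at 0.40 and stays where it is left, so push it right down
- key_press (a point): where to press the key lamp's rocker: on the sloping top of its raised +y half, 9 mm to +y of the rocker's middle, moving with it; axes as the lamp's while off. Off, it is 209 mm above the table; the half's outer end is 2 mm higher and 3.5 mm further to +y. A flat fingertip coming straight down here stands 206 mm above the table when the switch is fully on
- fill_lamp: smaller LED panel lamp, loose, 1.1 kg, 130 mm tall, built alike: foot 120 mm across, panel 105 wide x 75 high, same housing, bezel and rocker at the same x and y. Origin: centre of the foot's underside; +x the way the panel faces, z up. The two lamps stand one on each side of the camera, either way round
- fill_switch (a joint): dished rocker switch on the fill lamp: 0 rad = off (its +y end stands up), 0.40 rad = on (that end down, the other up). Stiff, no spring: pushed down at the press point it resists with about 3 N all the way, meets a firm stop at 0.40 and stays where it is left, so push it right down
- fill_press (a point): where to press the fill lamp's rocker: on the sloping top of its raised +y half, 9 mm to +y of the rocker's middle, moving with it; axes as the lamp's while off. Off, it is 144 mm above the table; the half's outer end is 2 mm higher and 3.5 mm further to +y. A flat fingertip coming straight down here stands 141 mm above the table when the switch is fully on
- camera: black camera, loose, 1.1 kg, on a low tripod with feet at (70, 110), (70, -110), (-110, 0) mm. Lens along +x to 95 mm. Body 42 (x) x 132 mm (y), top plate 131 mm above the table; finder hump |y| < 24 mm, 150 mm high (accessory shoe included); hand grip on the -y side, the round shutter button on top of it. Origin: on the table under the body's middle
- shutter (a joint): travel of the shutter button: 0 m = up, 0.004 m = fully down, which releases the shutter; a spring returns it (1 N to start, 3 N fully down)
- shutter_top (a point): centre of the top of the shutter button, 15 mm across, 137 mm above the table when up, at (16, -50) mm in the camera's frame; 6 mm above the top plate; axes as the camera's
- pot: terracotta jar, 101 mm across the belly, 114 mm tall, 0.4 kg, standing loose on the sweep; origin at the centre of its underside
- scale_bar: photographic scale, flat black and white bar 20 x 150 x 6 mm lying loose on the sweep before the pot; origin at the centre of its underside, long axis y
- sweep: fixed grey acrylic photo sweep: flat 3 mm sheet 360 mm wide (y), its front edge at x = -130 mm, curving up at the back to 120 mm high at x = 120 mm; origin on the table under its middle
- lens_cap: black lens cap, 66 mm across, 8 mm high, lying on the table; origin at the centre of its underside
- toothbrush: toothbrush 165 mm long along its x, up to 16 mm high; origin on the table near its middle
- blower: black rubber air blower lying along its x from -35 to 95 mm, bulb 56 mm across; origin on the table under the bulb
- sherd: loose pot sherd about 66 x 50 x 8 mm; origin at its underside
- flask: steel vacuum flask, 72 mm across, 248 mm tall; origin at the centre of its underside
- beaker: steel drinking cup, 68 mm across, 60 mm tall; origin at the centre of its underside
Not all that is in view belongs to the job. Leave any green look-alike of the key_lamp alone. Leave any blue look-alike of the fill_lamp alone.

How it is judged:
By the outcome, as a careful person would: the job done as asked, in the order asked, and still so for the second after the job is handed in, with the robot touching nothing.
It also fails if it takes over 51 s, if anything falls off the work surface, if the arm or the gripper's body presses on something with over 40 N, if the wrist force passes 120 N, or if a joint passes its speed limit or range.

## Robot

A 7-joint arm with a two-finger parallel gripper is mounted at the origin on the work surface. World frame = base frame: x ahead of the robot, y to its left, z up, the work surface at z = 0. Lengths are in m, angles in rad, forces in N, time in s.
With the tool pointing down it reaches from about 0.425 to 0.875 m from the base axis. Payload 4.7 kg.
Tool frame: the origin (TCP) lies between the finger pads; the fingertips stand 25 mm ahead of it and the grasp point (between the pads) lies 6 mm ahead of it; z points along the fingers, y is the line along which they close (so a half turn about z gives the same grasp; the last joint's range is limited). The gripper opens to 85 mm and grips with 20 to 120 N. Pads are 22 mm wide; open, the fingers measure 114 mm over their backs; the gripper's body (76 mm by 85 mm) begins 54 mm behind the grasp point. The pads swing forward as they close: fully open they stand 13 mm farther back than shut.
Start: joints at [-1.114, 0.321, -0.07, 1.45, 0.023, 1.371, -0.057], TCP at [0.279, 0.587, 0.22] pointing down, gripper open.
Joint ranges: [-2.86, 2.86], [-0.3, 2.09], [-1.38, 1.24], [0.06, 2.45], [-1.56, 4.7], [0.09, 2.05], [-2.69, 2.69]. Speed limits (rad/s): [2.57, 2.57, 3.14, 3.14, 3.14, 3.14, 3.14].

## Interface

Orientations are given as [roll, pitch, yaw] about the fixed x, y, z axes, in that order (R = Rz(yaw) Ry(pitch) Rx(roll)).
In Python, from cell import env gives the robot as it stands.
- The arm moves only by the tool apply_moves, never from a script. Its argument "steps" is a list of rows, each an object with "offset": the shift along the tool's x, y, z in mm, a list of three; "angular": the turn, a rotation vector about the tool's x, y, z in degrees, a list of three; "fingers": the opening, from 0 (shut) to 1 (fully open). A call has 1 to 12 rows; each row is the pose to reach, as a shift and turn from the pose commanded when the call began, along the tool's axes at that moment; what a row does not reach only later rows make up. A row lasts 1/10 s, in which the tool goes at most 50 mm and 8.59 degrees, less where a joint would pass 70% of its speed; a pose out of reach is approached as far as the arm can. A call with a gripper value outside its range is refused whole. The fingers move at their own pace and stop on an object; "force" is the grip in N (left out, the last holds). Time passes only in rows, so rows that repeat a pose let the fingers close. It gives the time, the measured TCP pose, the force, the opening and the grip force at its end, in the units of the state.
- env.sense(): the state, without advancing time (a new reading comes with each control period).
- env.capture(name): name is "side" or "top"; returns the picture (480x640x3 uint8, red, green, blue); there is no depth.
- env.camera_info(name): a dict with "vertical_fov" (degrees; the focal length in pixels is half the picture's height over the tangent of half this angle, whatever the lens; pixels are square), "cx", "cy" (the principal point, pixels), "extrinsics" (4x4, takes a point from world to camera coordinates). Camera axes: x right, y down, z forward; pixel columns grow to the right and rows downward; lengths in m; the calibration is good to about 2 mm. A picture is of the moment at which its call begins. camera_info takes no time and is no camera call.
- env.sign_off(): hands the job in; it is judged then, once.
The state is a dict: "t": time; "joint_pos": joint angles; "joint_vel": joint speeds; "tau": joint torques, N m; "tcp_pos": TCP position; "orientation": TCP orientation; "wrist_force": force on the tool from outside, world axes, zero at the start; "torque": the same for the moment, N m; "opening": finger opening in m; "finger_force": force on a finger pad.
Only numpy, scipy, OpenCV 4.12 (cv2) and the standard library are available. Lean on these libraries where they do the work, as an engineer would, in place of code of your own. Each camera call takes 0.05 s, during which the arm holds its last target. There are 200 camera calls.

## Working session

There is one attempt and no reset: what is moved stays moved. The work goes in short steps, Python scripts to look and compute and a tool call to move; the robot and the scene stay as the last step left them, time stands still between calls to the robot, and variables do not carry over. Pictures are saved under pics/ and viewed, at most 10 in all, crops included, and the job is handed in when it is done.

Besides the shell and the picture viewer there is one more tool, called after ">>>" by a JSON object that holds its "op" and its "data". apply_moves: Moves the arm, as the interface text tells. Its arguments: {"type":"object","properties":{"steps":{"type":"array","items":{"type":"object","properties":{"offset":{"type":"array","items":{"type":"number"}},"angular":{"type":"array","items":{"type":"number"}},"fingers":{"type":"number"}}}},"force":{"type":"number"}},"required":["steps"]}

```bash
mkdir -p pics; python3 - <<'E'
from cell import env
import cv2,numpy as np
np.set_printoptions(precision=4,suppress=True)
for n in("side","top"):
    cv2.imwrite(f"pics/{n}0.png",env.capture(n)[:,:,::-1]); i=env.camera_info(n); print(n,i)
s=env.sense();print(s)
E
```

```text
side {'vertical_fov': 52.42345741399282, 'cx': 320.00556352984285, 'cy': 233.5706866354912, 'extrinsics': array([[ 0.996 , -0.0872, -0.0211, -0.5363],
       [-0.0682, -0.5827, -0.8098,  0.0846],
       [ 0.0583,  0.808 , -0.5863,  1.44  ],
       [ 0.    ,  0.    ,  0.    ,  1.    ]])}
top {'vertical_fov': 45.54276095984372, 'cx': 318.66650207297863, 'cy': 246.05544808895527, 'extrinsics': array([[ 0.0271, -0.9996, -0.0052, -0.1033],
       [-0.9973, -0.0267, -0.0688,  0.5161],
       [ 0.0686,  0.0071, -0.9976,  1.6031],
       [ 0.    ,  0.    ,  0.    ,  1.    ]])}
{'t': 0.1, 'joint_pos': array([-1.1139,  0.3217, -0.0701,  1.4516,  0.0226,  1.3708, -0.0569]), 'joint_vel': array([-0.0012, -0.0029,  0.0014, -0.0034,  0.    , -0.001 ,  0.0001]), 'tau': array([  0.0001, -49.4873,  -0.3839, -31.5212,   0.0129,   0.0074,
         0.    ]), 'tcp_pos': array([0.2783, 0.5868, 0.2191]), 'orientation': array([-3.1399,  0.0001,  2.6988]), 'wrist_force': array([ 0.1602, -0.524 ,  0.7937]), 'torque': array([-0.011 ,  0.0561,  0.0133]), 'finger_force': 0.0, 'opening': 0.08522465648065233}
```

View pics/side0.png

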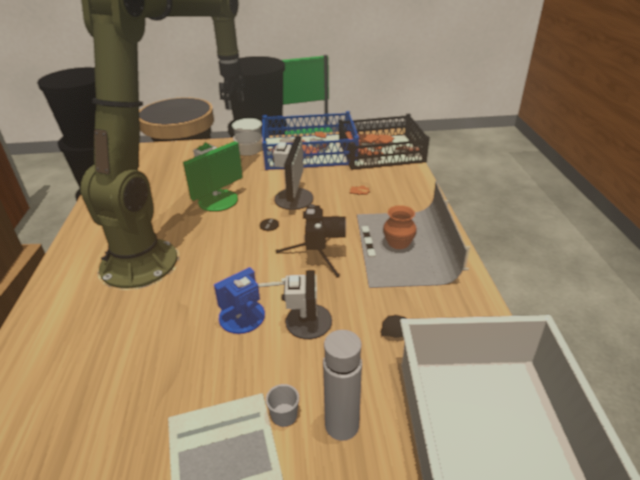

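View pics/top0.png

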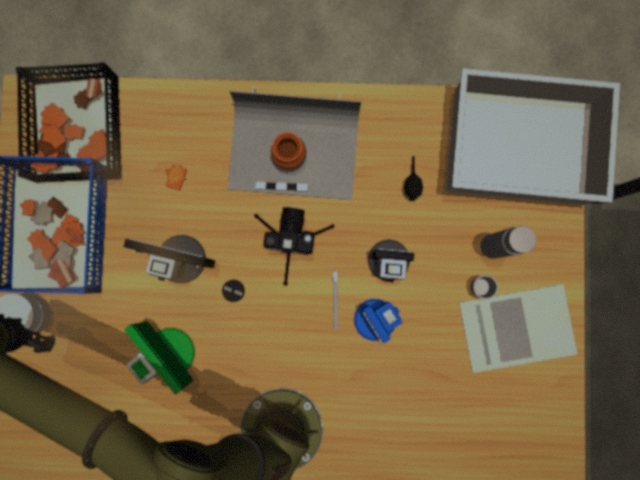

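The side view shows the key lamp near (295,175), the fill lamp near (305,300) and the camera near (320,228). In the top view they are at (170,262), (392,262) and (289,240). Next I'll take zoomed crops.

```bash
python3 - <<'E'
import cv2,numpy as np
t=cv2.imread("pics/top0.png");s=cv2.imread("pics/side0.png")
def c(im,u,v,w,h,k): return cv2.resize(im[v:v+h,u:u+w],(w*k,h*k),interpolation=cv2.INTER_CUBIC)
a=np.hstack([c(t,120,230,100,60,4),c(t,362,230,100,60,4)])
b=np.hstack([c(t,245,200,100,90,4),c(s,265,130,100,90,4)])
cv2.imwrite("pics/m1.png",np.vstack([a,b]))
a=np.hstack([c(t,140,250,40,30,10),c(t,375,250,40,30,10)])
b=np.hstack([c(t,280,225,40,30,10),c(s,275,265,40,30,10)])
cv2.imwrite("pics/m2.png",np.vstack([a,b]))
E
```

```text
(no output)
```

View pics/m1.png

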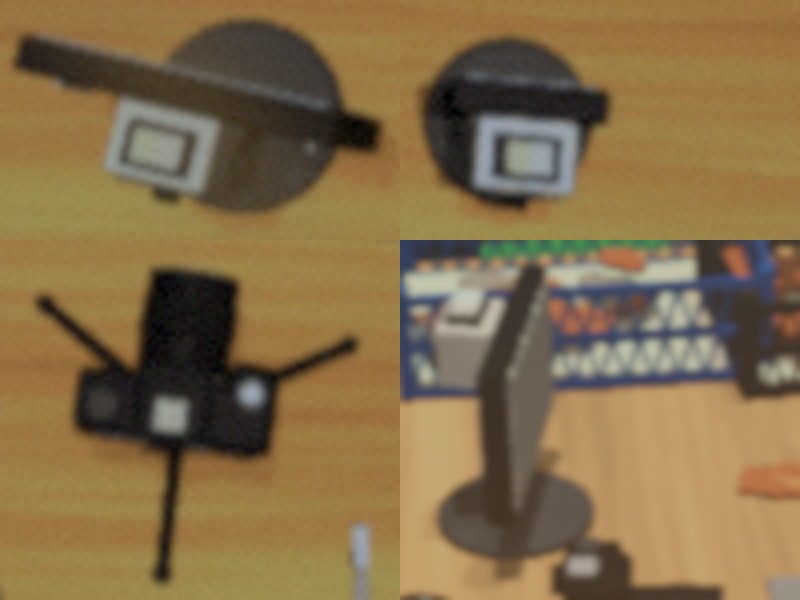

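View pics/m2.png

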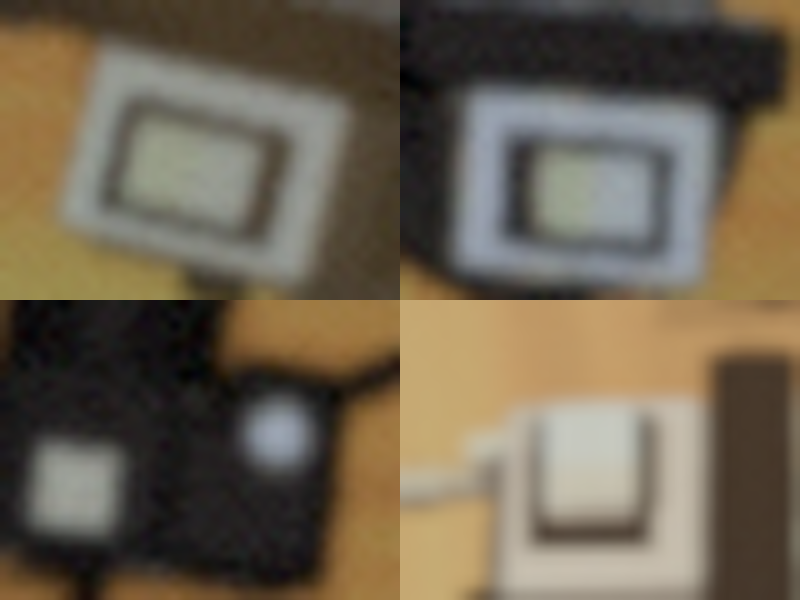

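The crops show both lamps with panels facing about +x, so their +y ends are on the left in the top image. The bezel centres are near (159.5,267) for the key and (393.6,269.5) for the fill. The shutter button is near (307.8,238.3).

```bash
cat > h.py <<'E'
from cell import env
import numpy as np
from scipy.spatial.transform import Rotation as R
np.set_printoptions(precision=4,suppress=True)
def cam(n):
    i=env.camera_info(n);return i,240/np.tan(np.radians(i["vertical_fov"]/2)),np.array(i["extrinsics"])
def back(n,p,z):
    i,f,E=cam(n);d=E[:3,:3].T@[(p[0]-i["cx"])/f,(p[1]-i["cy"])/f,1];o=-E[:3,:3].T@E[:3,3]
    return o+d*(z-o[2])/d[2]
def proj(n,P):
    i,f,E=cam(n);q=E[:3,:3]@P+E[:3,3];return np.array([i["cx"],i["cy"]])+f*q[:2]/q[2]
def delta(target,yaw):
    "tool-frame offset mm and rotvec deg, tool pointing down"
    s=env.sense();A=R.from_euler("xyz",s["orientation"]);B=R.from_euler("xyz",[np.pi,0,yaw])
    return A.inv().apply(target-s["tcp_pos"])*1e3,(A.inv()*B).as_rotvec(degrees=True)
E
python3 - <<'E'
from h import *
px=lambda P,o:(np.array(P)+.5)/10-.5+o
yaws={}
for n,o,zh,H,B in(("key",(140,250),.195,[(103,37),(352,95),(310,283),(58,220)],[(130,95),(293,135),(262,243),(97,205)]),
             ("fill",(375,250),.130,[(62,85),(322,95),(308,290),(52,272)],[(108,128),(275,145),(262,262),(100,245)])):
    h=np.array([back("top",p,zh) for p in px(H,np.array(o))]);b=np.array([back("top",p,zh+.004) for p in px(B,np.array(o))])
    for q in(h,b):
        v=q[0]-q[1]+q[3]-q[2];u=q[0]-q[3]+q[1]-q[2]
        y=np.arctan2(v[1],v[0])-np.pi/2;print(n,"c",q.mean(0),"yaw",y,np.arctan2(u[1],u[0]),"size",np.linalg.norm(u)/2,np.linalg.norm(v)/2)
s=back("top",px((278,133),np.array((280,225))),.137);print("shutter",s, proj("side",s))
E
```

```text
key c [0.4468 0.3076 0.195 ] yaw -0.20862237636608083 -0.1853758569614842 size 0.04784116917399433 0.0653435819647642
key c [0.4439 0.3089 0.199 ] yaw -0.20512810302406637 -0.24106135533443918 size 0.028411847036617453 0.04261883988986304
fill c [ 0.4581 -0.2875  0.13  ] yaw -0.02724130789521917 -0.04452398923349014 size 0.05031750163551257 0.06783692476996347
fill c [ 0.4555 -0.2871  0.134 ] yaw -0.07610911652463703 -0.07121387802658317 size 0.030803812005129133 0.043280404842700244
shutter [ 0.5312 -0.0599  0.137 ] [318.2466 223.5251]
```

```bash
python3 - <<'E'
from h import *
T={}
for n,c,y,z in(("key",(.4455,.308),-.2,.209),("fill",(.457,-.2873),-.05,.144)):
    c=np.array(c);p=c+.011*np.array([-np.sin(y),np.cos(y)])
    print(n,"side mid",proj("side",np.array([*c,z-.003])),"press",p)
    T[n]=(p,y)
p,y=T["key"]
for k in(1,-1):print(delta(np.array([*p,.28]),y+k*np.pi/2))
E
```

```text
key side mid [282.1475 144.2492] press [0.4477 0.3188]
fill side mid [295.0196 278.7067] press [ 0.4575 -0.2763]
(array([-267.8783, -169.7529,  -60.5467]), array([-0.0799,  0.07  , 76.0903]))
(array([-267.8783, -169.7529,  -60.5467]), array([  -0.0748,   -0.0854, -103.9097]))
```

>>> {"op": "apply_moves", "data": {"steps": [{"offset": [0,0,-50],"angular": [0,0,8],"fingers": 0},{"offset": [-30,-20,-60],"angular": [0,0,16],"fingers": 0},{"offset": [-65,-41,-60],"angular": [0,0,24],"fingers": 0},{"offset": [-100,-64,-60],"angular": [0,0,32],"fingers": 0},{"offset": [-135,-86,-60],"angular": [0,0,40],"fingers": 0},{"offset": [-170,-108,-60],"angular": [0,0,48],"fingers": 0},{"offset": [-205,-130,-60],"angular": [0,0,56],"fingers": 0},{"offset": [-238,-151,-60],"angular": [0,0,64],"fingers": 0},{"offset": [-268,-170,-60],"angular": [0,0,72],"fingers": 0},{"offset": [-268,-170,-60],"angular": [0,0,76],"fingers": 0},{"offset": [-268,-170,-60],"angular": [0,0,76],"fingers": 0}]}}

```text
t: 1.2
tcp_pos: [0.4483, 0.3176, 0.2799]
orientation: [-3.141, 0.0, 1.37]
wrist_force: [0.3, 0.6, -0.5]
opening: 0.0
finger_force: 0.0
```

```bash
python3 - <<'E'
from h import *
import cv2
s=env.sense();print(s["tcp_pos"],s["orientation"],s["t"],s["wrist_force"],s["opening"])
print(delta(np.array([.4477,.3188,.25]),np.pi/2-.2))
i=np.mean([env.capture("side") for _ in range(4)],0)[:,:,::-1].astype(np.uint8)
tip=s["tcp_pos"]-[0,0,.025];print("tip px",proj("side",tip))
c=lambda u,v,w,h,k:cv2.resize(i[v:v+h,u:u+w],(w*k,h*k),interpolation=cv2.INTER_CUBIC)
cv2.imwrite("pics/m3.png",np.hstack([c(255,90,50,75,8),c(270,255,50,75,8)]))
E
```

```text
[0.4483 0.3176 0.2799] [-3.1411  0.0002  1.3696] 1.2 [ 0.3157  0.6326 -0.5386] 3.926878858580056e-05
(array([ 1.015 , -0.8354, 29.8512]), array([-0.0282,  0.0096, -0.0674]))
tip px [281.9431 129.0177]
```

View pics/m3.png

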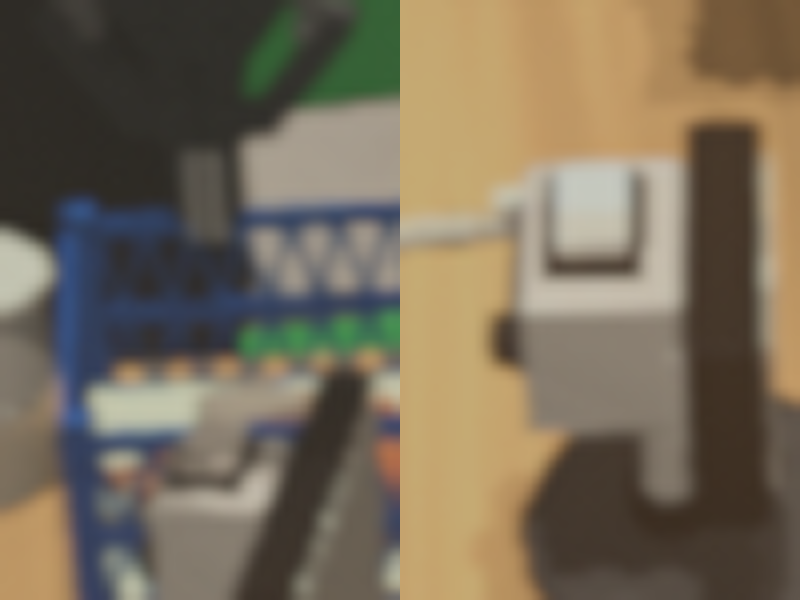

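The fingers are shut above the key lamp. In the side crop the fill housing's top spans rows 275–294 and its bezel's near edge is at row 288.7. The key housing's near-left top corner is near (273.8,152).

```bash
python3 - <<'E'
from h import *
def P(c,y,x,l,z): return np.array([c[0]+x*np.cos(y)-l*np.sin(y),c[1]+x*np.sin(y)+l*np.cos(y),z])
f=(.457,-.2873)
for nm,x,l,z,o in(("hnearL",-.024,-.033,.13,(285.3,294)),("hfarL",-.024,.033,.13,(285.3,275)),("bez near mid",0,-.022,.134,(294,288.8)),("rock near bot",0,-.0155,.136,(294,287)),("rock far",0,.014,.146,(294,275.6))):
    print(nm,proj("side",P(f,-.05,x,l,z)),o)
print("key nearL",proj("side",P((.4455,.308),-.2,-.024,-.033,.195)))
E
```

```text
hnearL [284.8602 292.1002] (285.3, 294)
hfarL [285.4317 273.5605] (285.3, 275)
bez near mid [295.1338 287.1943] (294, 288.8)
rock near bot [295.1013 284.6872] (294, 287)
rock far [294.9366 273.2352] (294, 275.6)
key nearL [273.2779 151.6103]
```

>>> {"op": "apply_moves", "data": {"steps": [{"offset": [1,-0.8,20],"fingers": 0},{"offset": [1,-0.8,36],"fingers": 0},{"offset": [1,-0.8,40],"fingers": 0},{"offset": [1,-0.8,42],"fingers": 0},{"offset": [1,-0.8,44],"fingers": 0},{"offset": [1,-0.8,45],"fingers": 0},{"offset": [1,-0.8,46],"fingers": 0},{"offset": [1,-0.8,46],"fingers": 0}]}}

```text
invalid input at $.steps[0]: expected keys offset, angular, fingers
```

>>> {"op": "apply_moves", "data": {"steps": [{"offset": [1,-0.8,20],"angular": [0,0,0],"fingers": 0},{"offset": [1,-0.8,36],"angular": [0,0,0],"fingers": 0},{"offset": [1,-0.8,40],"angular": [0,0,0],"fingers": 0},{"offset": [1,-0.8,42],"angular": [0,0,0],"fingers": 0},{"offset": [1,-0.8,44],"angular": [0,0,0],"fingers": 0},{"offset": [1,-0.8,45],"angular": [0,0,0],"fingers": 0},{"offset": [1,-0.8,46],"angular": [0,0,0],"fingers": 0},{"offset": [1,-0.8,46],"angular": [0,0,0],"fingers": 0}]}}

```text
t: 2.2
tcp_pos: [0.4474, 0.3201, 0.2344]
orientation: [3.141, -0.0, 1.372]
wrist_force: [0.6, 0.2, 0.4]
opening: 0.0001
finger_force: 0.0
```

>>> {"op": "apply_moves", "data": {"steps": [{"offset": [0,0,1],"angular": [0,0,0],"fingers": 0},{"offset": [0,0,2],"angular": [0,0,0],"fingers": 0},{"offset": [0,0,2],"angular": [0,0,0],"fingers": 0}]}}

```text
t: 2.5
tcp_pos: [0.4472, 0.32, 0.232]
orientation: [-3.141, 0.0, 1.372]
wrist_force: [1.0, 0.5, 0.2]
opening: 0.0002
finger_force: 0.0
```

>>> {"op": "apply_moves", "data": {"steps": [{"offset": [0,0,1],"angular": [0,0,0],"fingers": 0},{"offset": [0,0,1.5],"angular": [0,0,0],"fingers": 0},{"offset": [0,0,1.5],"angular": [0,0,0],"fingers": 0}]}}

```text
t: 2.8
tcp_pos: [0.4472, 0.32, 0.2305]
orientation: [-3.142, 0.0, 1.372]
wrist_force: [-0.5, 0.0, 0.2]
opening: 0.0001
finger_force: 0.0
```

```bash
python3 - <<'E'
from h import *
import cv2
f=lambda n:np.mean([env.capture(n) for _ in range(4)],0)[:,:,::-1].astype(np.uint8)
s=env.sense();tip=s["tcp_pos"]-[0,0,.025];print(s["wrist_force"],proj("side",tip),proj("top",tip))
a=f("side");b=f("top")
c=lambda i,u,v,w,h,k:cv2.resize(i[v:v+h,u:u+w],(w*k,h*k),interpolation=cv2.INTER_CUBIC)
cv2.imwrite("pics/m4.png",np.hstack([c(a,255,105,50,75,8),c(b,135,235,50,75,8)]))
E
```

```text
[-0.5275  0.0415  0.1556] [282.5872 142.7676] [153.9975 264.9876]
```

View pics/m4.png

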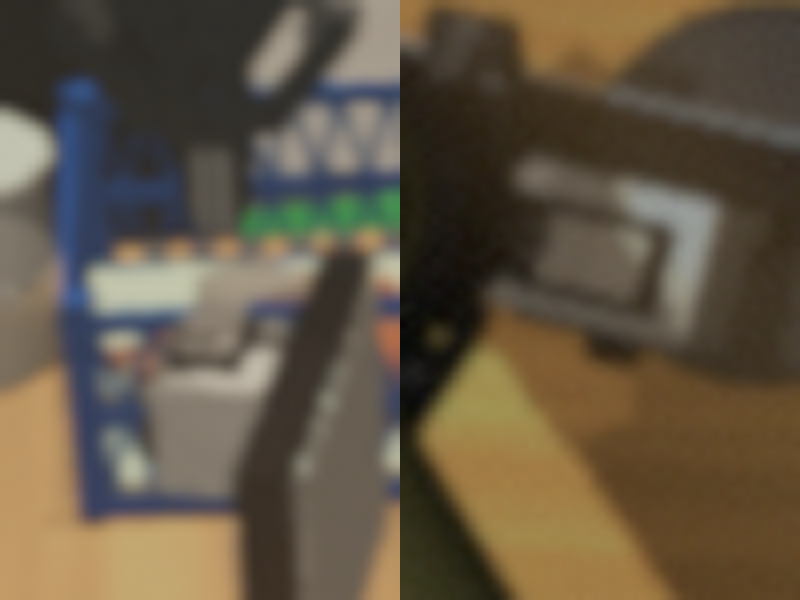

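The side crop shows the visible end of the finger at row 134, well above the rocker, and there is no contact force yet. I'll descend in small steps while watching the force.

>>> {"op": "apply_moves", "data": {"steps": [{"offset": [0,0,1],"angular": [0,0,0],"fingers": 0},{"offset": [0,0,2],"angular": [0,0,0],"fingers": 0},{"offset": [0,0,2],"angular": [0,0,0],"fingers": 0}]}}

```text
t: 3.5
tcp_pos: [0.4471, 0.32, 0.2284]
orientation: [-3.141, 0.0, 1.372]
wrist_force: [-0.1, -0.8, 0.6]
opening: -0.0
finger_force: 0.0
```

```bash
python3 - <<'E'
from h import *
import cv2
f=lambda n:np.mean([env.capture(n) for _ in range(4)],0)[:,:,::-1].astype(np.uint8)
a=f("side");b=f("top");s=env.sense();tip=s["tcp_pos"]-[0,0,.025]
cv2.imwrite("pics/sA.png",a)
print(proj("side",tip),s["wrist_force"])
c=lambda i,u,v,w,h,k:cv2.resize(i[v:v+h,u:u+w],(w*k,h*k),interpolation=cv2.INTER_CUBIC)
s0=cv2.imread("pics/side0.png")
d=np.clip(cv2.absdiff(a,s0).astype(int)*2,0,255).astype(np.uint8)
g=lambda i:c(i,262,100,44,66,9)
m=np.hstack([g(a),g(s0)])
m=np.clip(m.astype(float)*1.4,0,255).astype(np.uint8)
cv2.imwrite("pics/m5.png",m)
E
```

```text
[282.6482 143.276 ] [ 0.2971 -0.9811 -0.3037]
```

View pics/m5.png

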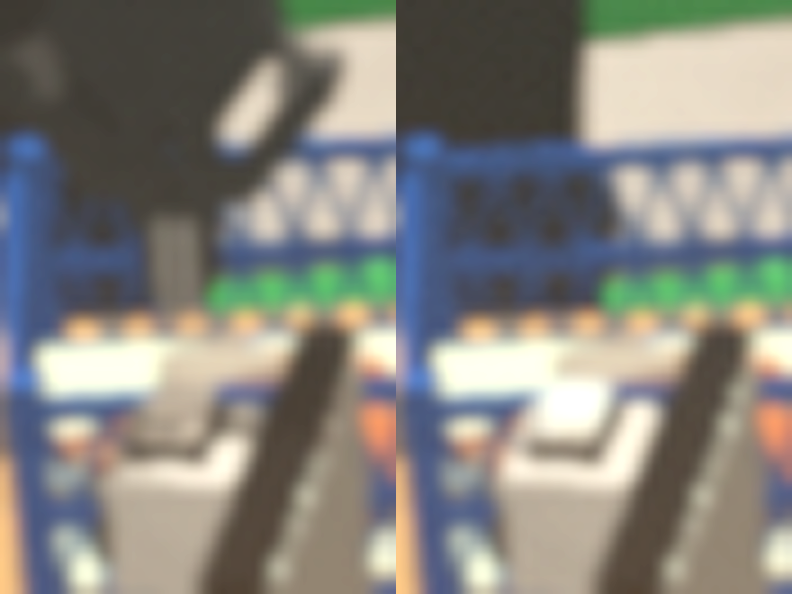

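The finger silhouette ends at about (282,134), roughly 9 px above the predicted tip. Before going lower I'll overlay the predicted tool axis on both views.

```bash
python3 - <<'E'
from h import *
import cv2
f=lambda n:np.mean([env.capture(n) for _ in range(2)],0)[:,:,::-1].astype(np.uint8).copy()
s=env.sense();out=[]
for n,(u,v,w,h) in(("side",(200,10,130,195)),("top",(40,190,130,195))):
    k=3;a=np.clip(f(n)*1.5,0,255).astype(np.uint8)
    a=cv2.resize(a[v:v+h,u:u+w],(w*k,h*k),interpolation=cv2.INTER_CUBIC)
    for dz in(-.025,0,.05,.1,.15,.2):
        p=(proj(n,s["tcp_pos"]+[0,0,dz])-[u,v])*k;print(n,dz,p);cv2.circle(a,tuple(int(x) for x in p),3,(0,0,255),-1)
    out.append(a)
cv2.imwrite("pics/m6.png",np.hstack(out))
E
```

```text
side -0.025 [247.9447 399.828 ]
side 0 [246.4264 378.7175]
side 0.05 [243.3042 335.3074]
side 0.1 [240.0625 290.2361]
side 0.15 [236.6944 243.4061]
side 0.2 [233.1922 194.7127]
top -0.025 [342.6    224.9448]
top 0 [333.7002 223.8561]
top 0.05 [314.92   221.5587]
top 0.1 [294.7076 219.0861]
top 0.15 [272.8926 216.4174]
top 0.2 [249.2766 213.5284]
```

View pics/m6.png

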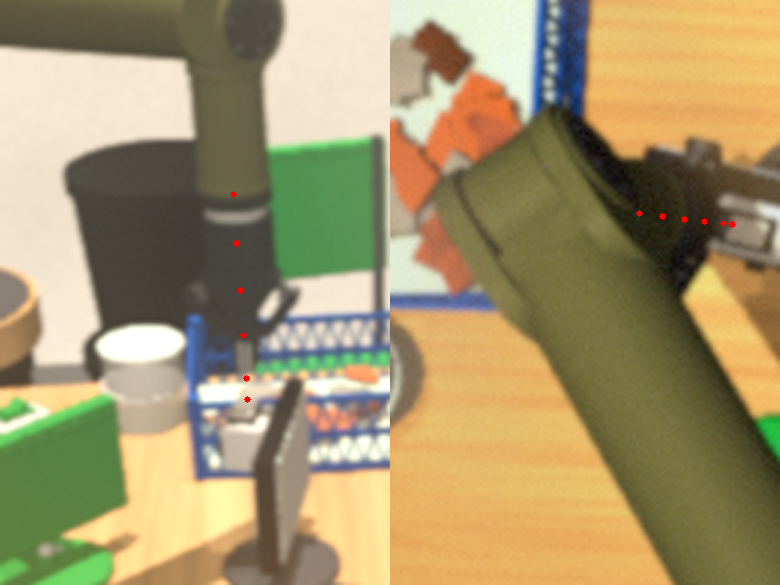

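The overlay shows the real finger and gripper displaced from the reported axis: the rocker is fully visible in the top view. The right knuckle appears at (299,108) in the side view and (144,240) in the top view, so I'll triangulate it.

```bash
python3 - <<'E'
from h import *
def tri(ps,pt):
    A=[];B=[]
    for n,p in(("side",ps),("top",pt)):
        o=back(n,p,1.0);q=back(n,p,0.);d=(q-o)/np.linalg.norm(q-o);M=np.eye(3)-np.outer(d,d);A.append(M);B.append(M@o)
    x=np.linalg.lstsq(np.vstack(A),np.hstack(B),rcond=None)[0];return x,proj("side",x)-ps,proj("top",x)-pt
print(tri((299,107.7),(144.3,240)))
for y in(.32,.33,.34,.35,.36):
    print(y,[ (round(z,3),proj("top",np.array([.447,y,z]))) for z in np.arange(.19,.27,.001) if abs(proj("side",np.array([.447,y,z]))[1]-134.4)<.16][:1])
s=env.sense();print(s["tcp_pos"],s["joint_pos"],s["wrist_force"])
E
```

```text
(array([0.5035, 0.3095, 0.3262]), array([-0.9067,  0.1062]), array([ 0.0423, -1.244 ]))
0.32 [(np.float64(0.235), array([150.4687, 264.6427]))]
0.33 [(np.float64(0.231), array([146.8973, 264.5922]))]
0.34 [(np.float64(0.226), array([143.4726, 264.5569]))]
0.35 [(np.float64(0.222), array([139.9442, 264.507 ]))]
0.36 [(np.float64(0.217), array([136.5662, 264.4721]))]
[0.4473 0.32   0.2286] [-0.8811  0.1015  0.2283  1.6988 -0.0235  1.3439 -0.8471] [-0.1718  0.0675  0.2433]
```

>>> {"op": "apply_moves", "data": {"steps": [{"offset": [-3,0,2],"angular": [0,0,0],"fingers": 0},{"offset": [-3,0,4],"angular": [0,0,0],"fingers": 0},{"offset": [-3,0,6],"angular": [0,0,0],"fingers": 0},{"offset": [-3,0,8],"angular": [0,0,0],"fingers": 0},{"offset": [-3,0,8],"angular": [0,0,0],"fingers": 0}]}}

```text
t: 4.6
tcp_pos: [0.4465, 0.317, 0.2202]
orientation: [-3.141, 0.0, 1.372]
wrist_force: [-0.5, -0.2, -0.4]
opening: -0.0
finger_force: 0.0
```

>>> {"op": "apply_moves", "data": {"steps": [{"offset": [0,0,2],"angular": [0,0,0],"fingers": 0},{"offset": [0,0,4],"angular": [0,0,0],"fingers": 0},{"offset": [0,0,4],"angular": [0,0,0],"fingers": 0}]}}

```text
t: 4.9
tcp_pos: [0.4465, 0.317, 0.2163]
orientation: [-3.141, 0.0, 1.372]
wrist_force: [-0.2, 0.0, 1.2]
opening: 0.0002
finger_force: 0.0
```

```bash
python3 - <<'E'
from h import *
import cv2
f=lambda n:np.mean([env.capture(n) for _ in range(3)],0)[:,:,::-1].astype(np.uint8)
s=env.sense();print(s["tcp_pos"],s["wrist_force"],s["torque"],s["t"])
a=f("side");cv2.imwrite("pics/sB.png",a);g=cv2.imread("pics/sA.png")
d=cv2.absdiff(a,g).max(2)
print(d[120:160,272:296])
E
```

```text
[0.4465 0.317  0.2163] [-0.2259  0.0218  1.1833] [0.0126 0.0173 0.0243] 4.9
[[ 1  1  1  1  1  1  3  2  1  2  0  1  1 16 51 79 83 55  6 35 59 70 60 39]
 [ 5  4  4  4  2  3  2  2  1  1  2  2  1  7 28 44 40  7 41 65 60 45 31 16]
 [10  9 11 10  5  1  2  1  2  2  1  1  1  2  7 14 24 42 75 88 63 26 10  3]
 [13 10 15 16  7  1  3  7  8  7  7  5  1  5 25 48 62 69 82 83 55 19  3  0]
 [10  7 14 17 11  4  9 19 23 22 22 17  5  8 28 53 68 70 66 54 33 11  2  0]
 [ 4  3 10 16 16 11 14 30 34 34 35 25 11 10 29 47 56 55 42 29 14  4  0  1]
 [ 2  3  5 13 18 16 17 31 36 37 38 30 13 10 22 29 31 29 23 14  4  1  1  1]
 [ 1  1  1  7 11 12 12 23 28 29 31 26 12  6 10 12  9  9  8  4  1  0  1  0]
 [ 1  0  1  1  5  6  4 10 12 12 14 14  7  3  6  5  0  1  1  1  1  1  0  1]
 [ 1  0  1  1  2  2  2  1  3  3  3  5  3  2  4  4  1  1  0  1  1  1  0  1]
 [ 0  1  0  2  1  2  2  2  1  1  1  3  4  9 11  8  3  1  1  1  1  1  0  1]
 [ 1  1  1  1  1  4  4  4  2  0  2  2  8 23 28 19  6  1  1  1  0  1  1  1]
 [ 1  1  1  1  1  6  5  7  4  1  1  2 17 40 43 25  6  0  1  0  1  1  1  1]
 [ 1  1  0  1  1  6  9  6  2  1  1  6 24 49 49 26
[... 1276 characters left out ...]
 9 11  8  0  1  1  1  1]
 [ 1  0  4 12 18 16 12 10  6  3  2  1  1  0  1  1  2  2  2  0  1  1  0  0]
 [ 1  4 10 21 25 16  8  8  6  3  1  0  0  0  0  0  0  1  0  1  1  0  2  1]
 [ 2  5  9 14 15  9  4  5  3  2  1  0  1  1  0  0  1  1  1  1  1  0  1  1]
 [ 1  4  6  7  6  3  2  1  1  0  1  0  1  0  1  0  1  0  1  1  1  0  1  0]
 [ 1  2  5  6  4  1  0  0  0  0  1  0  1  0  0  1  1  0  0  1  0  0  0  1]
 [ 1  3  5  6  3  1  0  1  1  1  0  0  0  0  1  1  1  1  0  1  0  0  0  1]
 [ 1  3  5  6  4  1  0  0  1  0  1  1  0  1  0  1  1  1  1  1  1  1  1  1]
 [ 0  2  4  3  2  1  1  0  0  1  1  0  1  1  1  1  1  1  0  2  1  1  0  1]
 [ 0  2  3  2  2  1  1  1  0  0  1  1  0  1  1  1  1  1  1  1  1  1  0  1]]
```

>>> {"op": "apply_moves", "data": {"steps": [{"offset": [0,0,2],"angular": [0,0,0],"fingers": 0},{"offset": [0,0,4],"angular": [0,0,0],"fingers": 0},{"offset": [0,0,4],"angular": [0,0,0],"fingers": 0}]}}

```text
t: 5.35
tcp_pos: [0.4465, 0.3169, 0.2122]
orientation: [-3.141, 0.0, 1.372]
wrist_force: [0.6, 0.5, 0.1]
opening: 0.0
finger_force: 0.0
```

>>> {"op": "apply_moves", "data": {"steps": [{"offset": [0,0,2],"angular": [0,0,0],"fingers": 0},{"offset": [0,0,3],"angular": [0,0,0],"fingers": 0},{"offset": [0,0,3],"angular": [0,0,0],"fingers": 0}]}}

```text
t: 5.65
tcp_pos: [0.4466, 0.317, 0.2094]
orientation: [-3.141, 0.0, 1.372]
wrist_force: [-0.3, -0.6, -0.1]
opening: -0.0001
finger_force: 0.0
```

>>> {"op": "apply_moves", "data": {"steps": [{"offset": [0,0,1],"angular": [0,0,0],"fingers": 0},{"offset": [0,0,2],"angular": [0,0,0],"fingers": 0},{"offset": [0,0,2],"angular": [0,0,0],"fingers": 0}]}}

```text
t: 5.95
tcp_pos: [0.4466, 0.3171, 0.2075]
orientation: [-3.142, 0.0, 1.372]
wrist_force: [0.0, 0.4, -0.2]
opening: -0.0001
finger_force: 0.0
```

>>> {"op": "apply_moves", "data": {"steps": [{"offset": [0,0,1],"angular": [0,0,0],"fingers": 0},{"offset": [0,0,2],"angular": [0,0,0],"fingers": 0},{"offset": [0,0,2],"angular": [0,0,0],"fingers": 0}]}}

```text
t: 6.25
tcp_pos: [0.4466, 0.317, 0.2054]
orientation: [-3.141, 0.0, 1.372]
wrist_force: [-0.4, 0.0, 0.4]
opening: -0.0001
finger_force: 0.0
```

>>> {"op": "apply_moves", "data": {"steps": [{"offset": [0,0,1],"angular": [0,0,0],"fingers": 0},{"offset": [0,0,2],"angular": [0,0,0],"fingers": 0},{"offset": [0,0,2],"angular": [0,0,0],"fingers": 0}]}}

```text
t: 6.55
tcp_pos: [0.4466, 0.317, 0.2034]
orientation: [-3.141, 0.0, 1.372]
wrist_force: [-0.2, -0.2, 0.5]
opening: -0.0003
finger_force: 0.0
```

>>> {"op": "apply_moves", "data": {"steps": [{"offset": [0,0,1],"angular": [0,0,0],"fingers": 0},{"offset": [0,0,1],"angular": [0,0,0],"fingers": 0}]}}

```text
t: 6.75
tcp_pos: [0.4466, 0.317, 0.2025]
orientation: [-3.142, 0.0, 1.372]
wrist_force: [0.2, 0.9, -0.5]
opening: 0.0005
finger_force: 0.0
```

```bash
python3 - <<'E'
from h import *
import cv2
f=lambda n:np.mean([env.capture(n) for _ in range(3)],0)[:,:,::-1].astype(np.uint8)
s=env.sense();a=f("side");cv2.imwrite("pics/sC.png",a);b=f("top");cv2.imwrite("pics/tC.png",b)
I=[cv2.imread("pics/"+n) for n in("side0.png","sA.png","sB.png")]+[a]
for v in range(128,156):print(v,*[i[v,280:284].mean(0).astype(int) for i in I])
t0=cv2.imread("pics/top0.png")
for v in(262,266,270):
    for i in(t0,b):print(v,i[v,140:172].mean(1).astype(int))
E
```

```text
128 [89 62 51] [74 82 87] [62 69 74] [41 47 51]
129 [84 60 51] [74 82 87] [71 79 84] [41 47 51]
130 [71 56 51] [74 83 88] [74 82 87] [41 48 52]
131 [62 53 51] [74 82 87] [74 82 88] [48 55 59]
132 [59 51 50] [74 82 87] [74 83 88] [61 69 73]
133 [58 54 57] [75 83 89] [74 82 88] [70 78 84]
134 [69 79 94] [ 80  93 106] [73 82 87] [73 82 87]
135 [ 88 110 133] [ 90 110 131] [73 82 87] [73 82 88]
136 [102 123 144] [100 121 142] [76 84 90] [74 83 88]
137 [121 139 148] [120 138 147] [ 85  95 100] [75 84 89]
138 [139 159 162] [138 159 162] [104 119 127] [75 84 89]
139 [138 159 166] [138 159 166] [123 142 152] [75 85 91]
140 [133 153 162] [131 151 161] [130 149 160] [80 91 96]
141 [143 160 167] [128 147 158] [128 148 158] [ 87  99 104]
142 [165 179 181] [122 139 150] [122 140 150] [ 96 108 116]
143 [181 193 191] [117 131 142] [116 131 142] [108 121 131]
144 [185 198 194] [114 128 139] [113 128 139] [113 127 138]
145 [183 196 195] [110 124 136] [110 124 135] [110 124 135]
146 [175 190 192] [106 120 131] [103 117 128] [101 114 125]
147 [159 176 181] [107 122 132] [101 115 125] [ 95 109 119]
148 [
[... 581 characters left out ...]
 119 119 132 140 144 148]
262 [ 26  30  29  29  27  28  30  28  27  29  31  29  31  36  39  43  46  53
  61  63  66  66  64  68  78  98 112 120 133 145 151 153]
266 [113 113 110 113 114 116 122 138 151 143 119  92 101 134 145 148 145 149
 150 151 151 150 149 150 141 120  88  72  93 126 144 149]
266 [ 26  26  29  24  22  27  24  21  23  27  28  25  32  36  40  44  53  64
  80  87  92  92  93  92  95  91  73  65  87 121 143 149]
270 [119 115 114 116 116 123 138 153 147 131 101  92 100 109 116 121 123 125
 138 139 144 146 143 141 121  87  73  94 130 145 151 137]
270 [ 28  23  20  23  19  22  23  20  22  25  29  39  40  42  51  63  71  78
  82  86  88  89  92  87  76  60  53  68  97 124 136 130]
```

>>> {"op": "apply_moves", "data": {"steps": [{"offset": [0,0,1],"angular": [0,0,0],"fingers": 0},{"offset": [0,0,2],"angular": [0,0,0],"fingers": 0},{"offset": [0,0,2],"angular": [0,0,0],"fingers": 0}]}}

```text
t: 7.35
tcp_pos: [0.4465, 0.317, 0.2004]
orientation: [-3.141, 0.0, 1.372]
wrist_force: [0.2, -0.3, -0.0]
opening: -0.0001
finger_force: 0.0
```

>>> {"op": "apply_moves", "data": {"steps": [{"offset": [0,0,1],"angular": [0,0,0],"fingers": 0},{"offset": [0,0,1],"angular": [0,0,0],"fingers": 0}]}}

```text
t: 7.55
tcp_pos: [0.4467, 0.3171, 0.1997]
orientation: [3.141, -0.0, 1.372]
wrist_force: [-0.4, 0.5, 0.6]
opening: 0.0001
finger_force: 0.3
```

>>> {"op": "apply_moves", "data": {"steps": [{"offset": [0,0,1],"angular": [0,0,0],"fingers": 0},{"offset": [0,0,1],"angular": [0,0,0],"fingers": 0}]}}

```text
t: 7.75
tcp_pos: [0.4468, 0.3172, 0.199]
orientation: [3.141, -0.001, 1.372]
wrist_force: [-0.4, -0.4, 2.4]
opening: 0.0
finger_force: 1.2
```

>>> {"op": "apply_moves", "data": {"steps": [{"offset": [0,0,1],"angular": [0,0,0],"fingers": 0},{"offset": [0,0,1],"angular": [0,0,0],"fingers": 0}]}}

```text
t: 7.95
tcp_pos: [0.4468, 0.3174, 0.1979]
orientation: [3.141, -0.001, 1.373]
wrist_force: [0.5, 1.0, 3.3]
opening: -0.0002
finger_force: 1.5
```

>>> {"op": "apply_moves", "data": {"steps": [{"offset": [0,0,1],"angular": [0,0,0],"fingers": 0},{"offset": [0,0,1],"angular": [0,0,0],"fingers": 0}]}}

```text
t: 8.15
tcp_pos: [0.4468, 0.3174, 0.1967]
orientation: [3.141, -0.001, 1.373]
wrist_force: [-0.6, 0.7, 3.5]
opening: 0.0003
finger_force: 1.4
```

>>> {"op": "apply_moves", "data": {"steps": [{"offset": [0,0,1],"angular": [0,0,0],"fingers": 0},{"offset": [0,0,1],"angular": [0,0,0],"fingers": 0}]}}

```text
t: 8.35
tcp_pos: [0.4468, 0.3173, 0.1956]
orientation: [3.141, -0.001, 1.372]
wrist_force: [-0.8, 1.1, 2.9]
opening: 0.0001
finger_force: 1.3
```

>>> {"op": "apply_moves", "data": {"steps": [{"offset": [0,0,1],"angular": [0,0,0],"fingers": 0},{"offset": [0,0,1],"angular": [0,0,0],"fingers": 0}]}}

```text
t: 8.55
tcp_pos: [0.4467, 0.3172, 0.1945]
orientation: [3.141, -0.0, 1.372]
wrist_force: [1.2, 1.4, 1.9]
opening: 0.0002
finger_force: 1.2
```

>>> {"op": "apply_moves", "data": {"steps": [{"offset": [0,0,1],"angular": [0,0,0],"fingers": 0},{"offset": [0,0,1],"angular": [0,0,0],"fingers": 0}]}}

```text
t: 8.75
tcp_pos: [0.4468, 0.3172, 0.1943]
orientation: [3.141, -0.001, 1.372]
wrist_force: [-1.2, 0.2, 6.6]
opening: -0.0002
finger_force: 3.0
```

>>> {"op": "apply_moves", "data": {"steps": [{"offset": [0,0,0.5],"angular": [0,0,0],"fingers": 0},{"offset": [0,0,0.5],"angular": [0,0,0],"fingers": 0}]}}

```text
t: 8.95
tcp_pos: [0.4468, 0.3173, 0.1943]
orientation: [3.141, -0.001, 1.372]
wrist_force: [-1.4, -0.3, 7.8]
opening: 0.0001
finger_force: 4.0
```

>>> {"op": "apply_moves", "data": {"steps": [{"offset": [0,0,-5],"angular": [0,0,0],"fingers": 0},{"offset": [0,0,-30],"angular": [0,0,0],"fingers": 0},{"offset": [0,0,-60],"angular": [0,0,0],"fingers": 0},{"offset": [0,0,-60],"angular": [0,0,0],"fingers": 0}]}}

```text
t: 9.35
tcp_pos: [0.4483, 0.3177, 0.2567]
orientation: [3.138, -0.004, 1.372]
wrist_force: [0.9, 0.4, 0.7]
opening: 0.0001
finger_force: 0.0
```

```bash
python3 - <<'E'
from h import *
import cv2
f=lambda n:np.mean([env.capture(n) for _ in range(3)],0)[:,:,::-1].astype(np.uint8)
s=env.sense();a=f("side");b=f("top");s0=cv2.imread("pics/side0.png");t0=cv2.imread("pics/top0.png")
print(s["tcp_pos"],s["t"])
for v in range(138,152):print(v,s0[v,280:284].mean(0).astype(int),a[v,280:284].mean(0).astype(int), "panel", s0[200,285:300].mean(1).astype(int)[:1])
print("panel face side/top", s0[160:175,298:303].mean((0,1)),a[160:175,298:303].mean((0,1)),"floor ahead",t0[215:225,180:200].mean((0,1)),b[215:225,180:200].mean((0,1)))
y=-.05;p=np.array([.457,-.2885])+.010*np.array([-np.sin(y),np.cos(y)]);print(p)
print(delta(np.array([*p,.26]),np.pi/2+y))
print(delta(np.array([.5312,-.0599,.26]),np.pi/2+y))
E
```

```text
[0.4483 0.3177 0.2567] 9.35
138 [139 159 162] [138 158 162] panel [77]
139 [138 159 166] [137 158 166] panel [77]
140 [133 153 162] [132 152 162] panel [77]
141 [143 160 167] [131 150 160] panel [77]
142 [165 179 181] [131 140 147] panel [77]
143 [181 193 191] [125 119 121] panel [77]
144 [185 198 194] [114 114 119] panel [77]
145 [183 196 195] [116 128 138] panel [77]
146 [175 190 192] [134 147 157] panel [77]
147 [159 176 181] [133 145 154] panel [77]
148 [129 145 153] [ 98 108 115] panel [77]
149 [ 92 105 114] [55 63 71] panel [77]
150 [ 84  96 104] [72 82 90] panel [77]
151 [124 138 146] [120 134 143] panel [77]
panel face side/top [ 84.1467  98.6667 109.9467] [ 83.3733  97.6933 108.9867] floor ahead [ 67.595 121.825 156.805] [ 70.545 127.04  163.58 ]
[ 0.4575 -0.2785]
(array([-581.0811,  128.5606,   -7.2558]), array([-0.0986,  0.1212, -8.5075]))
(array([-352.2289,  157.7068,   -7.8127]), array([-0.0986,  0.1212, -8.5075]))
```

>>> {"op": "apply_moves", "data": {"steps": [{"offset": [-48,11,-3],"angular": [0,0,-1],"fingers": 0},{"offset": [-97,21,-6],"angular": [0,0,-2],"fingers": 0},{"offset": [-145,32,-6],"angular": [0,0,-3],"fingers": 0},{"offset": [-194,43,-6],"angular": [0,0,-4],"fingers": 0},{"offset": [-242,54,-6],"angular": [0,0,-5],"fingers": 0},{"offset": [-291,64,-6],"angular": [0,0,-6],"fingers": 0},{"offset": [-339,75,-6],"angular": [0,0,-7],"fingers": 0},{"offset": [-387,86,-6],"angular": [0,0,-8],"fingers": 0},{"offset": [-436,96,-6],"angular": [0,0,-8.5],"fingers": 0},{"offset": [-484,107,-6],"angular": [0,0,-8.5],"fingers": 0},{"offset": [-533,118,-6],"angular": [0,0,-8.5],"fingers": 0},{"offset": [-581,129,-6],"angular": [0,0,-8.5],"fingers": 0}]}}

```text
t: 10.85
tcp_pos: [0.4579, -0.2797, 0.2589]
orientation: [3.141, -0.001, 1.521]
wrist_force: [1.0, -0.1, -1.2]
opening: 0.0003
finger_force: 0.0
```

>>> {"op": "apply_moves", "data": {"steps": [{"offset": [0,0,0],"angular": [0,0,0],"fingers": 0},{"offset": [0,0,0],"angular": [0,0,0],"fingers": 0},{"offset": [0,0,0],"angular": [0,0,0],"fingers": 0}]}}

```text
t: 11.15
tcp_pos: [0.4587, -0.2764, 0.2584]
orientation: [-3.14, -0.001, 1.522]
wrist_force: [-0.1, -0.1, 0.3]
opening: 0.0001
finger_force: 0.0
```

```bash
python3 - <<'E'
from h import *
s=env.sense();print(s["t"],s["tcp_pos"],delta(np.array([.4575,-.2785,.155]),np.pi/2-.05))
E
```

```text
11.15 [ 0.4587 -0.2764  0.2584] (array([ -2.2583,  -1.0269, 103.4199]), array([-0.0643, -0.0611,  0.0965]))
```

>>> {"op": "apply_moves", "data": {"steps": [{"offset": [-2,-1,40],"angular": [0,0,0],"fingers": 0},{"offset": [-2,-1,70],"angular": [0,0,0],"fingers": 0},{"offset": [-2,-1,76],"angular": [0,0,0],"fingers": 0},{"offset": [-2,-1,76],"angular": [0,0,0],"fingers": 0}]}}

```text
t: 11.55
tcp_pos: [0.4575, -0.2782, 0.1827]
orientation: [-3.14, -0.001, 1.523]
wrist_force: [0.3, 0.2, 0.6]
opening: -0.0
finger_force: 0.0
```

```bash
python3 - <<'E'
from h import *
import cv2
f=lambda n:np.mean([env.capture(n) for _ in range(3)],0)[:,:,::-1].astype(np.uint8)
s=env.sense();a=f("side");b=f("top")
for dz in(-.025,.0117):
    t=s["tcp_pos"]+[0,0,dz];print(dz,proj("side",t),proj("top",t))
c=lambda i,u,v,w,h,k:cv2.resize(i[v:v+h,u:u+w],(w*k,h*k),interpolation=cv2.INTER_CUBIC)
cv2.imwrite("pics/m7.png",np.hstack([c(a,270,235,50,75,8),c(b,370,240,50,75,8)]));print(s["tcp_pos"])
E
```

```text
-0.025 [294.6892 270.8249] [390.8914 267.9152]
0.0117 [293.8712 258.6911] [392.6533 267.4685]
[ 0.4575 -0.2782  0.1827]
```

View pics/m7.png

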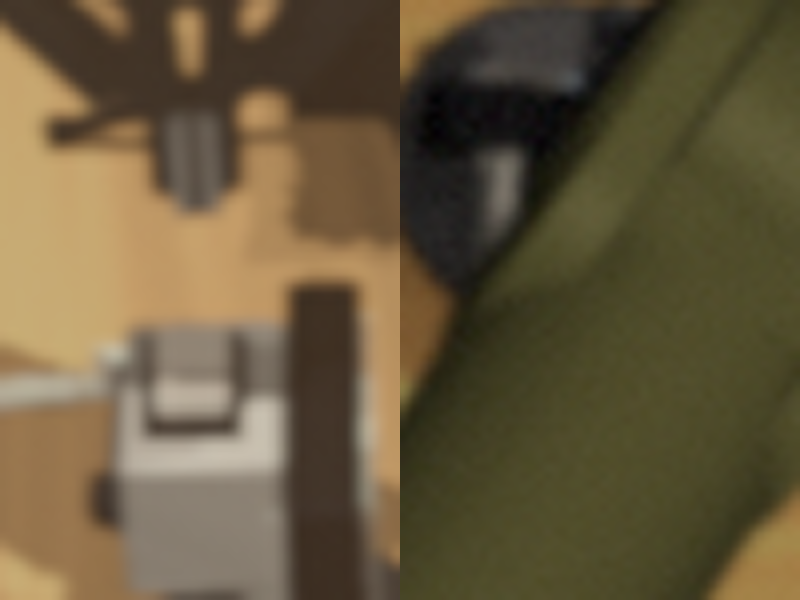

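The fingertip shows at (294,261), about 45 mm above the raised end of the fill rocker and aligned with it. The tip is really about 12 mm behind the reported TCP.

>>> {"op": "apply_moves", "data": {"steps": [{"offset": [0,0,25],"angular": [0,0,0],"fingers": 0},{"offset": [0,0,38],"angular": [0,0,0],"fingers": 0},{"offset": [0,0,42],"angular": [0,0,0],"fingers": 0},{"offset": [0,0,45],"angular": [0,0,0],"fingers": 0},{"offset": [0,0,45],"angular": [0,0,0],"fingers": 0}]}}

```text
t: 12.35
tcp_pos: [0.4576, -0.2801, 0.1383]
orientation: [3.141, 0.0, 1.521]
wrist_force: [0.1, 0.3, -0.8]
opening: -0.0002
finger_force: 0.0
```

>>> {"op": "apply_moves", "data": {"steps": [{"offset": [0,0,1],"angular": [0,0,0],"fingers": 0},{"offset": [0,0,2],"angular": [0,0,0],"fingers": 0},{"offset": [0,0,3],"angular": [0,0,0],"fingers": 0},{"offset": [0,0,3],"angular": [0,0,0],"fingers": 0}]}}

```text
t: 12.75
tcp_pos: [0.4576, -0.2799, 0.1352]
orientation: [3.141, -0.0, 1.521]
wrist_force: [-0.8, -0.7, -0.1]
opening: -0.0002
finger_force: 0.0
```

>>> {"op": "apply_moves", "data": {"steps": [{"offset": [0,0,1],"angular": [0,0,0],"fingers": 0},{"offset": [0,0,2],"angular": [0,0,0],"fingers": 0},{"offset": [0,0,2],"angular": [0,0,0],"fingers": 0}]}}

```text
t: 13.05
tcp_pos: [0.4577, -0.2798, 0.1333]
orientation: [3.141, -0.0, 1.521]
wrist_force: [-0.0, 0.6, 2.8]
opening: -0.0006
finger_force: 1.4
```

>>> {"op": "apply_moves", "data": {"steps": [{"offset": [0,0,-4],"angular": [0,0,0],"fingers": 0},{"offset": [0,0,-6],"angular": [0,0,0],"fingers": 0},{"offset": [3,0,-6],"angular": [0,0,0],"fingers": 0},{"offset": [3,0,-6],"angular": [0,0,0],"fingers": 0},{"offset": [3,0,-3],"angular": [0,0,0],"fingers": 0},{"offset": [3,0,-1],"angular": [0,0,0],"fingers": 0},{"offset": [3,0,0],"angular": [0,0,0],"fingers": 0},{"offset": [3,0,1],"angular": [0,0,0],"fingers": 0},{"offset": [3,0,1],"angular": [0,0,0],"fingers": 0}]}}

```text
t: 13.95
tcp_pos: [0.4576, -0.2767, 0.1321]
orientation: [-3.141, -0.0, 1.521]
wrist_force: [-1.2, 1.1, 1.9]
opening: -0.0
finger_force: 1.1
```

>>> {"op": "apply_moves", "data": {"steps": [{"offset": [0,0,1],"angular": [0,0,0],"fingers": 0},{"offset": [0,0,2],"angular": [0,0,0],"fingers": 0},{"offset": [0,0,2],"angular": [0,0,0],"fingers": 0}]}}

```text
t: 14.25
tcp_pos: [0.4576, -0.2768, 0.13]
orientation: [-3.141, -0.0, 1.521]
wrist_force: [-0.9, 0.1, 1.7]
opening: -0.0003
finger_force: 1.1
```

>>> {"op": "apply_moves", "data": {"steps": [{"offset": [0,0,1],"angular": [0,0,0],"fingers": 0},{"offset": [0,0,1],"angular": [0,0,0],"fingers": 0}]}}

```text
t: 14.45
tcp_pos: [0.4576, -0.2769, 0.1294]
orientation: [-3.142, -0.0, 1.521]
wrist_force: [-1.8, 1.8, 4.9]
opening: 0.0002
finger_force: 2.6
```

>>> {"op": "apply_moves", "data": {"steps": [{"offset": [0,0,1],"angular": [0,0,0],"fingers": 0},{"offset": [0,0,1],"angular": [0,0,0],"fingers": 0}]}}

```text
t: 14.65
tcp_pos: [0.4577, -0.2769, 0.1292]
orientation: [3.142, -0.001, 1.521]
wrist_force: [-3.7, 4.1, 11.8]
opening: -0.0001
finger_force: 5.6
```

>>> {"op": "apply_moves", "data": {"steps": [{"offset": [0,0,-5],"angular": [0,0,0],"fingers": 0},{"offset": [0,0,-40],"angular": [0,0,0],"fingers": 0},{"offset": [0,0,-80],"angular": [0,0,0],"fingers": 0},{"offset": [0,0,-80],"angular": [0,0,0],"fingers": 0}]}}

```text
t: 15.05
tcp_pos: [0.4605, -0.2791, 0.2129]
orientation: [3.133, 0.003, 1.52]
wrist_force: [0.3, -0.0, -0.0]
opening: -0.0
finger_force: 0.0
```

```bash
python3 - <<'E'
from h import *
import cv2
f=lambda n:np.mean([env.capture(n) for _ in range(3)],0)[:,:,::-1].astype(np.uint8)
s=env.sense();a=f("side");s0=cv2.imread("pics/side0.png")
print(s["t"],s["tcp_pos"],s["wrist_force"],delta(np.array([.5312,-.0599,.2]),np.pi/2-.05))
for v in range(272,292,1):print(v,s0[v,292:296].mean(0).astype(int),a[v,292:296].mean(0).astype(int))
k=2
c=lambda i,u,v,w,h,k:cv2.resize(i[v:v+h,u:u+w],(w*k,h*k),interpolation=cv2.INTER_CUBIC)
cv2.imwrite("pics/m8.png",np.vstack([np.hstack([c(s0,265,130,100,75,4),c(a,265,130,100,75,4)]),np.hstack([c(s0,265,195,100,75,4),c(a,265,265,100,75,4)])]))
E
```

```text
15.05 [ 0.4605 -0.2791  0.2129] [ 0.3401 -0.0319 -0.0442] (array([220.2802,  62.7121,   7.6401]), array([ 0.0032, -0.01  ,  0.0009]))
272 [103 154 193] [104 156 195]
273 [105 155 193] [104 155 194]
274 [128 164 193] [102 148 185]
275 [164 184 195] [ 95 129 158]
276 [185 196 197] [ 91 110 127]
277 [190 200 197] [100 115 127]
278 [190 200 198] [105 120 133]
279 [190 200 198] [105 120 133]
280 [188 199 198] [106 121 134]
281 [183 197 198] [116 131 144]
282 [177 194 198] [140 154 166]
283 [174 192 197] [158 172 183]
284 [170 188 193] [151 165 177]
285 [156 173 180] [115 129 142]
286 [129 145 156] [66 78 91]
287 [ 88 102 114] [38 50 64]
288 [62 74 86] [50 61 73]
289 [108 122 132] [103 116 127]
290 [156 172 181] [151 167 176]
291 [172 188 196] [170 186 194]
```

View pics/m8.png

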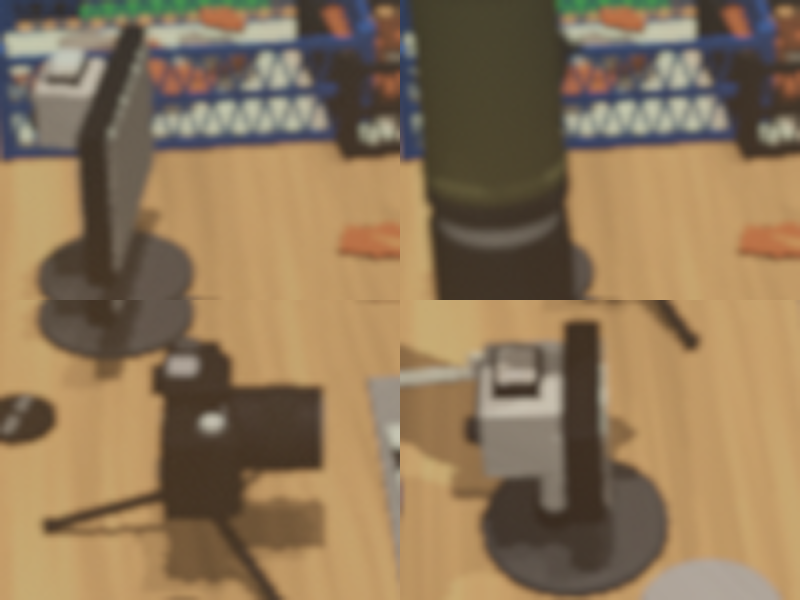

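The side crop shows both rockers flipped and the lamps in place. The shutter button is at (318,225), as predicted.

>>> {"op": "apply_moves", "data": {"steps": [{"offset": [44,12,0],"angular": [0,0,0],"fingers": 0},{"offset": [88,25,0],"angular": [0,0,0],"fingers": 0},{"offset": [132,38,0],"angular": [0,0,0],"fingers": 0},{"offset": [176,50,0],"angular": [0,0,0],"fingers": 0},{"offset": [220,63,0],"angular": [0,0,0],"fingers": 0},{"offset": [220,63,0],"angular": [0,0,0],"fingers": 0},{"offset": [220,63,0],"angular": [0,0,0],"fingers": 0},{"offset": [220,63,0],"angular": [0,0,0],"fingers": 0}]}}

```text
t: 16.0
tcp_pos: [0.5307, -0.0618, 0.2071]
orientation: [-3.14, 0.001, 1.519]
wrist_force: [-0.1, -0.7, 0.3]
opening: 0.0001
finger_force: 0.0
```

```bash
python3 - <<'E'
from h import *
s=env.sense();print(s["t"],s["tcp_pos"],delta(np.array([.5312,-.0605,.135]),np.pi/2-.05))
E
```

```text
16.0 [ 0.5307 -0.0618  0.2071] (array([ 1.4417,  0.5537, 72.1148]), array([-0.1007,  0.0625, -0.1127]))
```

>>> {"op": "apply_moves", "data": {"steps": [{"offset": [1,0.5,40],"angular": [0,0,0],"fingers": 0},{"offset": [1,0.5,65],"angular": [0,0,0],"fingers": 0},{"offset": [1,0.5,74],"angular": [0,0,0],"fingers": 0},{"offset": [1,0.5,77],"angular": [0,0,0],"fingers": 0},{"offset": [1,0.5,77],"angular": [0,0,0],"fingers": 0}]}}

```text
t: 16.5
tcp_pos: [0.5324, -0.0603, 0.1317]
orientation: [3.141, 0.0, 1.519]
wrist_force: [0.5, 0.1, 0.8]
opening: -0.0003
finger_force: 0.0
```

>>> {"op": "apply_moves", "data": {"steps": [{"offset": [0,0,1],"angular": [0,0,0],"fingers": 0},{"offset": [0,0,2],"angular": [0,0,0],"fingers": 0},{"offset": [0,0,3],"angular": [0,0,0],"fingers": 0},{"offset": [0,0,3],"angular": [0,0,0],"fingers": 0}]}}

```text
t: 16.9
tcp_pos: [0.5323, -0.0593, 0.1284]
orientation: [3.141, -0.0, 1.521]
wrist_force: [0.3, -0.7, -0.4]
opening: 0.0002
finger_force: 0.0
```

>>> {"op": "apply_moves", "data": {"steps": [{"offset": [0,0,1],"angular": [0,0,0],"fingers": 0},{"offset": [0,0,2],"angular": [0,0,0],"fingers": 0},{"offset": [0,0,2],"angular": [0,0,0],"fingers": 0}]}}

```text
t: 17.2
tcp_pos: [0.532, -0.0593, 0.126]
orientation: [-3.141, 0.0, 1.521]
wrist_force: [-0.1, -0.1, 0.6]
opening: -0.0
finger_force: 0.0
```

>>> {"op": "apply_moves", "data": {"steps": [{"offset": [0,0,1],"angular": [0,0,0],"fingers": 0},{"offset": [0,0,2],"angular": [0,0,0],"fingers": 0},{"offset": [0,0,2],"angular": [0,0,0],"fingers": 0}]}}

```text
t: 17.5
tcp_pos: [0.5322, -0.0594, 0.1242]
orientation: [3.141, -0.0, 1.521]
wrist_force: [-0.1, -0.0, 1.5]
opening: 0.0
finger_force: 0.8
```

>>> {"op": "apply_moves", "data": {"steps": [{"offset": [0,0,1],"angular": [0,0,0],"fingers": 0},{"offset": [0,0,2],"angular": [0,0,0],"fingers": 0},{"offset": [0,0,2],"angular": [0,0,0],"fingers": 0}]}}

```text
t: 17.8
tcp_pos: [0.5322, -0.0594, 0.1222]
orientation: [3.141, -0.0, 1.521]
wrist_force: [-0.4, -0.2, 2.7]
opening: -0.0002
finger_force: 1.3
```

>>> {"op": "apply_moves", "data": {"steps": [{"offset": [0,0,1],"angular": [0,0,0],"fingers": 0},{"offset": [0,0,1],"angular": [0,0,0],"fingers": 0}]}}

```text
t: 18.0
tcp_pos: [0.5323, -0.0594, 0.1215]
orientation: [3.141, -0.0, 1.521]
wrist_force: [-1.4, 0.2, 4.4]
opening: 0.0001
finger_force: 2.3
```

>>> {"op": "apply_moves", "data": {"steps": [{"offset": [0,0,0.6],"angular": [0,0,0],"fingers": 0},{"offset": [0,0,0.6],"angular": [0,0,0],"fingers": 0}]}}

```text
t: 18.2
tcp_pos: [0.5324, -0.0594, 0.1213]
orientation: [3.141, -0.0, 1.521]
wrist_force: [-2.0, 0.3, 8.4]
opening: 0.0004
finger_force: 3.9
```

>>> {"op": "apply_moves", "data": {"steps": [{"offset": [0,0,-3],"angular": [0,0,0],"fingers": 0},{"offset": [0,0,-10],"angular": [0,0,0],"fingers": 0},{"offset": [0,0,-45],"angular": [0,0,0],"fingers": 0},{"offset": [0,0,-90],"angular": [0,0,0],"fingers": 0},{"offset": [0,0,-90],"angular": [0,0,0],"fingers": 0},{"offset": [0,0,-90],"angular": [0,0,0],"fingers": 0}]}}

```text
t: 18.8
tcp_pos: [0.5328, -0.0593, 0.2116]
orientation: [3.139, -0.001, 1.521]
wrist_force: [-0.7, -1.4, -0.7]
opening: -0.0002
finger_force: 0.0
```

```bash
python3 - <<'E'
from h import *
import cv2
f=lambda n:np.mean([env.capture(n) for _ in range(3)],0)[:,:,::-1].astype(np.uint8)
s=env.sense();a=f("side");s0=cv2.imread("pics/side0.png");print(s["t"],s["tcp_pos"],s["wrist_force"])
for n,(u,v,w,h) in dict(keyfoot=(275,180,38,28),fillpanel=(280,290,50,40),legs=(275,240,65,38),cam=(303,215,40,35),pot=(365,205,60,70)).items():
    g=lambda i:cv2.cvtColor(i[v:v+h,u:u+w],cv2.COLOR_BGR2GRAY).astype(np.float32)
    print(n,cv2.phaseCorrelate(g(s0),g(a)))
E
```

```text
18.8 [ 0.5328 -0.0593  0.2116] [-0.7212 -1.3684 -0.68  ]
keyfoot ((-0.4463624035129996, -0.6467702201345205), 0.5423538525899251)
fillpanel ((0.014515494717922905, 0.001609078243042461), 1.0165827970504762)
legs ((-0.04231940209385243, -0.11646956307989242), 0.8925678979191515)
cam ((-0.006177164759513687, 0.05844164515346151), 0.8320310079389148)
pot ((-0.028684937838431068, -0.0053601206228321985), 0.9465417263684449)
```

```bash
python3 -c "
from cell import env
print(env.sign_off())"
```

```text
the job is handed in; nothing more can be done
None
```

I switched on the key lamp, then the fill lamp, by pressing each rocker to its firm stop, then pressed the shutter fully down and released it, and handed the job in at about 19 s. Contact forces read at most about 13 N, and image checks showed the fill lamp, camera and pot unmoved. The check on the key lamp's foot was unclear (about 0.8 px apparent shift at a weak match), probably because the arm was partly in view.

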